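# Step the channel selector to the terminated output and press the transfer key

### The arm

A 7-joint arm with a two-finger parallel gripper is mounted at the origin on a cart in front of the work surface, level with it; the furniture and walls round the work are solid. World frame = base frame: x ahead of the robot, y to its left, z up, the work surface at z = 0. Lengths are in m, angles in rad, forces in N, time in s.
With the tool pointing down it reaches from about 0.35 to 0.9 m from the base axis. Payload 8.1 kg.
Tool frame: the origin (TCP) lies between the finger pads; the fingertips stand 19 mm ahead of it and the grasp point (between the pads) is the TCP; y points along the fingers, x is the direction in which the jaws open and shut, and the axes are right-handed (so a half turn about y gives the same grasp; the last joint's range is limited). The gripper opens to 92 mm and grips with 3 to 60 N. Pads are 19 mm wide; open, the fingers measure 130 mm over their backs; the gripper's body (75 mm by 190 mm) begins 47 mm behind the grasp point.
Start: joints at [-1.258, 0.434, 0.025, 1.573, -0.012, 1.134, -0.075], TCP at [0.252, 0.572, 0.246] pointing down, gripper open.
Joint ranges: [-2.62, 2.62], [-0.44, 2.09], [-1.27, 1.32], [0.08, 2.57], [-1.32, 4.46], [0.12, 2], [-2.74, 2.74]. Speed limits (rad/s): [2.22, 2.22, 3.01, 3.01, 3.14, 3.14, 3.14].

### API

Orientations are given as a rotation vector (axis times angle).
In Python, from cell import arm gives the robot as it stands.
- The arm moves only by the tool move_arm, never from a script. Its argument "series" is a list of rows, each an object of numbers: "x", "y", "z": the shift along the tool's x, y, z in cm; "rx", "ry", "rz": the turn, a rotation vector about the tool's x, y, z in rad. In form: [{"x": .., "y": .., "z": .., "rx": .., "ry": .., "rz": ..}, ...]. A call has 1 to 12 rows; each row shifts and turns the pose as measured when the row begins, along the tool's axes as they then stand; what a row does not reach is not made up. A row lasts 1/8 s, in which the tool goes at most 62.5 mm and 10.7 degrees, less where a joint would pass 70% of its speed; a pose out of reach is approached as far as the arm can. A call is refused whole if a number of a shift passes 6.25 or a number of a turn 0.188, either way. A call with a gripper value outside its range is refused whole. "jaw" is the finger opening in cm, from 0 to 9.18, set as the call begins (left out, the last holds). The fingers move at their own pace and stop on an object; "newtons" is the grip in N (left out, the last holds). Time passes only in rows, so rows that do not move let the fingers close. It gives the time, the measured TCP pose, the force and the opening at its end, in the units of the state.
- arm.observe(): the state, without advancing time (a new reading comes with each control period).
- arm.get_image(name): name is "side" or "top" or "wrist"; returns the picture (420x560x3 uint8, blue, green, red); there is no depth.
- arm.camera_params(name): a dict with "K" (3x3 intrinsics, pixels), "k1" (the pictures are not rectified: a ray, as slopes to the right and down, at radius r is drawn at 1 + k1 r^2 times it, then the intrinsics apply), "R" (3x3) and "t" (3): a world point X has camera coordinates R X + t; the wrist camera has in their place "tool_from_camera" (4x4, takes a point from camera to tool coordinates, whose origin is the TCP and whose axes are the tool frame's). Camera axes: x right, y down, z forward; pixel columns grow to the right and rows downward; lengths in m; the calibration is good to about 2 mm. A picture is of the moment at which its call begins: read the wrist's pose just before it. camera_params takes no time and is no camera call.
- arm.sign_off(): hands the job in, once; it reports no verdict.
The state is a dict: "clock": time; "joints": joint angles; "dq": joint speeds; "joint_efforts": joint torques, N m; "position": TCP position; "ee_rot": TCP orientation; "force": force on the tool from outside, world axes, zero at the start; "ft_torque": the same for the moment, N m; "width": opening from 0.0 (shut) to 1.0 (fully open).
Only numpy, scipy, OpenCV 4.12 (cv2) and the standard library are available. Lean on these libraries where they do the work, as an engineer would, in place of code of your own. Each camera call takes 0.05 s, during which the arm holds its last target.

### The job

With the fingertips only, push the black tab on the selector dial round, gently, until it clicks in pointing at the tall terminator plug, and leave it there. Only when it points there, press the round key on the same housing fully down and let it spring back. Grasp and lift nothing, and leave everything else on the desk undisturbed.

Things in the scene. Friction and masses are not known exactly. Their poses are not given: they have to be found in the camera images.
- selector_base: channel selector: a round grey metal housing 210 mm across and 45 mm high, fixed to the desk. Origin on the dial axis at desk level; z up. x points from the axis to the standby station, which bears only a flat black bar. Four stations stand 90 mm from the axis, at -0.7, 0, +0.7 and +1.4 rad from x, counter-clockwise seen from above.
- selector (a joint): turning of the dial, rad, counter-clockwise seen from above; 0 = tab at standby, where it starts. Sprung detents at -0.7, 0, +0.7 and +1.4 rad, exactly at the stations: let go near one, the dial is drawn into it within about 0.5 s (to 0.05 rad); pushed past the middle between two it runs on into the next. Takes 2 to 6 N at the tab; stops at -0.95 and +1.65.
- tab (a point): middle of the tab: a black upright radial fin on the dial, 8 mm thick, 24 to 60 mm from the dial axis, its top 87 mm above the desk. This point is 48 mm from the axis, 70 mm above the desk; x points outward along the fin, y across it, z up. The dial is bare on both sides of the fin, save a steel hub 28 mm across and 4 mm high in its centre.
- pointer (a point): imaginary point turning with the dial, 90 mm from the axis straight out along the tab: it is at a station when the tab points there. The dial is an aluminium disc 114 mm across, its top 54 mm above the desk.
- terminator: the tall steel terminator plug: an upright ribbed pin, 17 mm across and 36 mm high, standing fixed on the housing at the -0.7, +0.7 or +1.4 rad station (it varies). Origin in the centre of its foot, 45 mm above the desk.
- blank_a: flat steel blanking cap, 20 mm across, 5 mm high, at another station; fixed; origin under its centre
- blank_b: flat steel blanking cap like blank_a, at the remaining station
- key (a joint): travel of the round key, m: 0 up, 0.006 fully down; it springs back. Fully down takes about 5 N.
- key_top (a point): centre of the top face of the key (26 mm across), 67 mm above the desk, in a black collar 42 mm across and 57 mm high, standing on the same housing across from the stations, 82 mm from the dial axis; pressed straight down
- solder_spool: spool of solder, 55x98x28 mm; a loose bystander, lying on the desk; origin at the centre of its underside
- tweezers: pale metal tweezers, 120 mm long, 9 mm high; a loose bystander, lying on the desk; origin at the centre of its underside
- side_cutters: red-handled side cutters, 131 mm long; a loose bystander, lying on the desk; origin at the centre of its underside
- tape_roll: flat roll of tape, 92 mm across, 12 mm high; a loose bystander, lying on the desk; origin at the centre of its underside
- marker_b: white and blue pen, 135 mm long; a loose bystander, lying on the desk; origin at the centre of its underside
- flux_syringe: pale yellow syringe, 126 mm long; a loose bystander, lying on the desk; origin at the centre of its underside

How it is judged:
By the outcome, as a careful person would: the job done as asked, in the order asked, and still so for the second after the job is handed in, with the robot touching nothing.
It also fails if it takes over 48 s, if anything falls off the work surface, if the arm or the gripper's body presses on something with over 40 N, if the wrist force passes 120 N, or if a joint passes its speed limit or range.

## Working session

There is one attempt and no reset: what is moved stays moved. The work goes in short steps, Python scripts to look and compute and a tool call to move; the robot and the scene stay as the last step left them, time stands still between calls to the robot, and variables do not carry over. Pictures are saved under pics/ and viewed, and the job is handed in when it is done.

Besides the shell and the picture viewer there is one more tool, called after "Call:" by a JSON object that holds its "op" and its "data". move_arm: Moves the arm, as the interface text tells. Its arguments: {"type":"object","properties":{"series":{"type":"array","items":{"type":"object","properties":{"x":{"type":"number"},"y":{"type":"number"},"z":{"type":"number"},"rx":{"type":"number"},"ry":{"type":"number"},"rz":{"type":"number"}}}},"jaw":{"type":"number"},"newtons":{"type":"number"}},"required":["series"]}

```bash
mkdir -p pics; python3 - <<'E'
from cell import arm
import cv2
s=arm.observe();print(s)
for n in ("top","side"):
    p=arm.camera_params(n);print(n,p)
    cv2.imwrite(f"pics/{n}0.png",arm.get_image(n))
print(arm.camera_params("wrist"))
E
```

```text
{'clock': 0.0, 'joints': array([-1.25759572,  0.43522137,  0.02498791,  1.57410389, -0.01160867,
        1.13402522, -0.0751324 ]), 'dq': array([-0.00035779,  0.00109197,  0.00028857, -0.00058182,  0.00064849,
       -0.00070299,  0.00052156]), 'joint_efforts': array([-8.89688436e-04, -6.67845368e+01,  9.84138586e-01, -3.14460683e+01,
       -6.07311074e-02,  4.28872823e-02,  9.24079859e-05]), 'position': array([0.25230768, 0.57126736, 0.24494351]), 'ee_rot': array([-1.37874961, -0.896697  ,  0.89878059]), 'force': array([-0.29864166, -0.11259714, -0.13052037]), 'ft_torque': array([-0.00546242, -0.0028399 , -0.01598413]), 'width': 0.9995356027172371}
top {'K': array([[447.29688941,   0.        , 278.48198233],
       [  0.        , 447.29688941, 205.09773443],
       [  0.        ,   0.        ,   1.        ]]), 'k1': -0.04975231235607966, 'R': array([[-0.02952678, -0.99950181,  0.01114881],
       [-0.99522641,  0.02835887, -0.09338186],
       [ 0.09301917, -0.01385285, -0.99556794]]), 't': array([0.07434138, 0.50986564, 1.33486402])}
side {'K': array([[473.81988126,   0.        , 
[... 198 characters left out ...]
,
       [-0.10523708,  0.4477244 , -0.88795722],
       [ 0.16738267, -0.87220116, -0.45961742]]), 't': array([0.53595282, 0.09248564, 1.49507042])}
{'K': array([[309.7344375 ,   0.        , 280.4724434 ],
       [  0.        , 309.7344375 , 211.36327011],
       [  0.        ,   0.        ,   1.        ]]), 'k1': -0.06786894516807065, 'tool_from_camera': array([[ 9.99999816e-01,  1.66440824e-04, -5.83725200e-04,
         1.01469975e-03],
       [ 6.06972491e-04, -2.81638280e-01,  9.59520459e-01,
        -1.39199661e-01],
       [-4.69598540e-06, -9.59520636e-01, -2.81638329e-01,
         7.65331952e-02],
       [ 0.00000000e+00,  0.00000000e+00,  0.00000000e+00,
         1.00000000e+00]])}
```

View pics/top0.png

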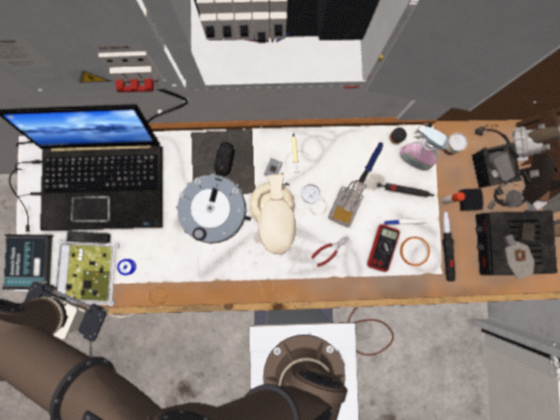

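View pics/side0.png

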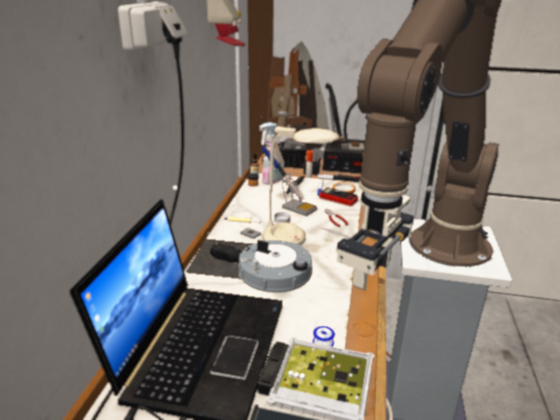

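```bash
cat > h.py <<'E'
import numpy as np, cv2
from cell import arm
from scipy.spatial.transform import Rotation as Ro
def ray(n,u,v,st=None):
    p=arm.camera_params(n);K=p["K"]
    d=cv2.undistortPoints(np.array([[[u,v]]],float),K,np.array([p["k1"],0,0,0,0.]))[0,0]
    # NB opencv model: xd = x(1+k1 r^2)
    d=np.array([d[0],d[1],1.])
    if n=="wrist":
        T=p["tool_from_camera"];R=Ro.from_rotvec(st["ee_rot"]).as_matrix()
        return R@T[:3,3]+st["position"], R@T[:3,:3]@d
    return -p["R"].T@p["t"], p["R"].T@d
def onz(n,u,v,z,st=None):
    o,d=ray(n,u,v,st); return o+d*(z-o[2])/d[2]
def proj(n,X,st=None):
    p=arm.camera_params(n);X=np.asarray(X,float)
    if n=="wrist":
        T=p["tool_from_camera"];R=Ro.from_rotvec(st["ee_rot"]).as_matrix()
        c=T[:3,:3].T@(R.T@(X-st["position"])-T[:3,3])
    else: c=p["R"]@X+p["t"]
    x=c[:2]/c[2];x=x*(1+p["k1"]*(x@x));return p["K"][:2,:2]@x+p["K"][:2,2]
def tri(a,b):
    (o1,d1),(o2,d2)=a,b
    A=np.c_[d1,-d2];s=np.linalg.lstsq(A,o2-o1,rcond=None)[0]
    p,q=o1+s[0]*d1,o2+s[1]*d2
    return (p+q)/2,np.linalg.norm(p-q)
E
python3 - <<'E'
from h import *
t=cv2.imread("pics/top0.png");s=cv2.imread("pics/side0.png")
cv2.imwrite("pics/tz.png",cv2.resize(t[160:260,160:320],None,fx=5,fy=5,interpolation=cv2.INTER_CUBIC))
cv2.imwrite("pics/sz.png",cv2.resize(s[110:310,180:380],None,fx=3,fy=3,interpolation=cv2.INTER_CUBIC))
print(Ro.from_rotvec(arm.observe()["ee_rot"]).as_matrix())
print(onz("top",211,208,.05))
E
```

```text
[[ 4.03948647e-01 -4.56049075e-04 -9.14781549e-01]
 [ 9.14780532e-01 -1.37099309e-03  4.03948881e-01]
 [-1.43837970e-03 -9.99998956e-01 -1.36625988e-04]]
[0.50637792 0.26074246 0.05      ]
```

View pics/tz.png

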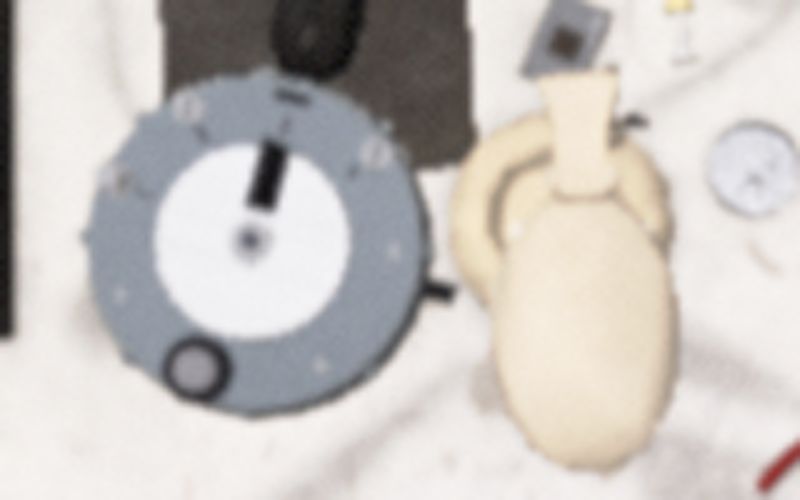

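View pics/sz.png

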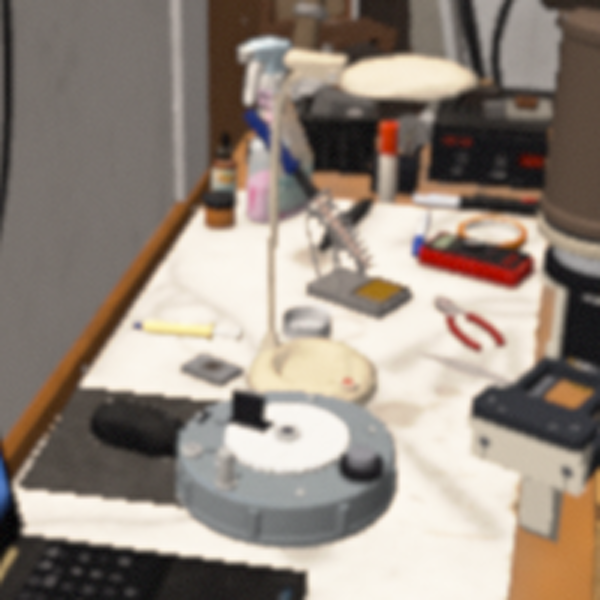

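```bash
python3 - <<'E'
from h import *
T=lambda u,v:(160+u/5-.4,160+v/5-.4)
S=lambda u,v:(180+u/3-.3,110+v/3-.3)
def tr(n,a,b): print(n,*[np.round(x,4) for x in tri(ray("top",*T(*a)),ray("side",*S(*b)))])
tr("lamp head",(590,335),(410,77)); tr("lamp neck",(578,85),(290,60))
tr("hub",(250,240),(288,433)); tr("key",(196,369),(361,458)); tr("tabouter top",(273,143),(234,393))
c=onz("top",*T(250,241),.058);k=onz("top",*T(197,368),.067);sb=onz("top",*T(291,97),.047)
print("hub",c,"key",k,np.linalg.norm((k-c)[:2]),"sb",sb,np.linalg.norm((sb-c)[:2]))
cs=onz("side",*S(288,433),.058);print("hub side",cs,"key",onz("side",*S(361,458),.067))
th=np.arctan2(*(sb-c)[[1,0]]);print(th,np.arctan2(*(c-k)[[1,0]]))
for a in(-.7,0,.7,1.4):
  P=c[:2]+.09*np.array([np.cos(th+a),np.sin(th+a)])
  for z in(.045,.081):
    t=proj("top",[*P,z]);s=proj("side",[*P,z]);print(a,z,(t-160+.4)*5,(s-[180,110]+.3)*3)
E
```

```text
lamp head [0.4333 0.0676 0.3434] 0.0023
lamp neck [0.549  0.0699 0.3517] 0.003
hub [0.5076 0.2642 0.0554] 0.0008
key [0.4328 0.2967 0.0591] 0.0023
tabouter top [0.5626 0.2465 0.0809] 0.0027
hub [0.50635947 0.2637718  0.058     ] key [0.43193891 0.29465197 0.067     ] 0.0805729734308485 sb [0.59336462 0.23944502 0.047     ] 0.09034205897654186
hub side [0.50715766 0.26825655 0.058     ] key [0.43225701 0.30877885 0.067     ]
-0.2726391905450116 -0.39332022289705465
-0.7 0.045 [375.91547452 155.14024206] [254.79514488 396.71129583]
-0.7 0.081 [370.60365149 147.38841017] [254.85380968 364.87415384]
0 0.045 [291.2674697   98.05105002] [206.44195026 418.35863566]
0 0.081 [283.6575921   88.75868018] [205.91064133 385.8937712 ]
0.7 0.045 [188.99547832 108.82818654] [194.38030625 453.02092092]
0.7 0.081 [178.59090949  99.83048323] [193.67407144 419.62812072]
1.4 0.045 [116.49562156 182.52231912] [228.45860916 485.19768856]
1.4 0.081 [104.0726475  175.51985496] [228.17770927 451.00723378]
```

Call:
{"op": "move_arm", "data": {"series": [{"x": -2, "z": -4}, {"x": -2, "z": -4}, {"x": -2, "z": -4}, {"x": -2, "z": -4}, {"x": -2, "z": -4}, {"x": -2, "z": -4}, {"x": -2, "z": -4}], "jaw": 0, "newtons": 20}}

```text
invalid input
```

```bash
python3 - <<'E'
from h import *
s=arm.observe();print(s);np.save("s1.npy",np.r_[s["position"],s["ee_rot"]])
cv2.imwrite("pics/w1.png",arm.get_image("wrist"));cv2.imwrite("pics/side1.png",arm.get_image("side"))
E
```

```text
{'clock': 0.1, 'joints': array([-1.25759633,  0.43517423,  0.02494394,  1.57399816, -0.01158073,
        1.13400968, -0.07509534]), 'dq': array([-1.30542961e-04, -1.46246703e-03, -6.87524388e-05, -4.11280478e-03,
       -1.44367808e-04, -1.43317814e-03, -6.14185509e-04]), 'joint_efforts': array([ 3.82001876e-03, -6.69129109e+01,  9.88236666e-01, -3.15143037e+01,
       -6.05266658e-02,  3.75070749e-02,  6.22945322e-05]), 'position': array([0.25231239, 0.57133308, 0.24501317]), 'ee_rot': array([-1.37861869, -0.89686521,  0.89872446]), 'force': array([ 0.2348503 , -0.27339589,  0.10515099]), 'ft_torque': array([-0.07425653,  0.01735376,  0.00415353]), 'width': 1.0023643707901213}
```

View pics/w1.png

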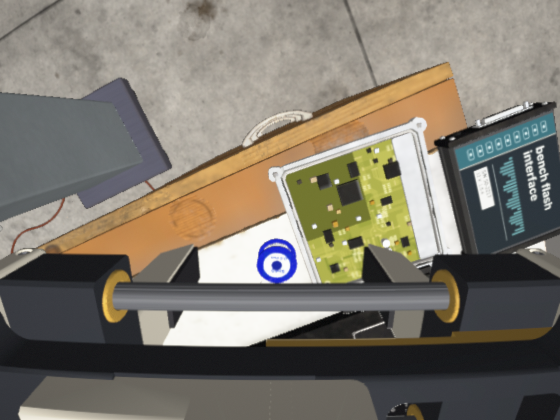

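View pics/side1.png

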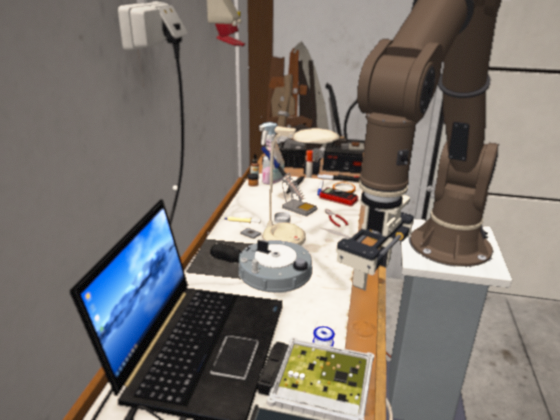

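Call:
{"op": "move_arm", "data": {"series": [{"x": -2, "y": 0, "z": -4, "rx": 0, "ry": 0, "rz": 0}, {"x": -2, "y": 0, "z": -4, "rx": 0, "ry": 0, "rz": 0}, {"x": -2, "y": 0, "z": -4, "rx": 0, "ry": 0, "rz": 0}, {"x": -2, "y": 0, "z": -4, "rx": 0, "ry": 0, "rz": 0}, {"x": -2, "y": 0, "z": -4, "rx": 0, "ry": 0, "rz": 0}, {"x": -2, "y": 0, "z": -4, "rx": 0, "ry": 0, "rz": 0}], "jaw": 0, "newtons": 20}}

```text
clock: 0.95
position: [0.4249, 0.3622, 0.2437]
ee_rot: [-1.374, -0.902, 0.906]
force: [0.5, 1.1, 0.2]
width: 0.393
```

```bash
python3 - <<'E'
from h import *
s=arm.observe();print(s["position"],s["joints"]);np.save("s1.npy",np.r_[s["position"],s["ee_rot"]])
cv2.imwrite("pics/w2.png",arm.get_image("wrist"));cv2.imwrite("pics/side2.png",arm.get_image("side"))
E
```

```text
[0.42493622 0.36223761 0.24371336] [-0.87349245  0.32852613  0.0958883   1.74453806 -0.03643968  1.07267315
  0.3980721 ]
```

View pics/w2.png

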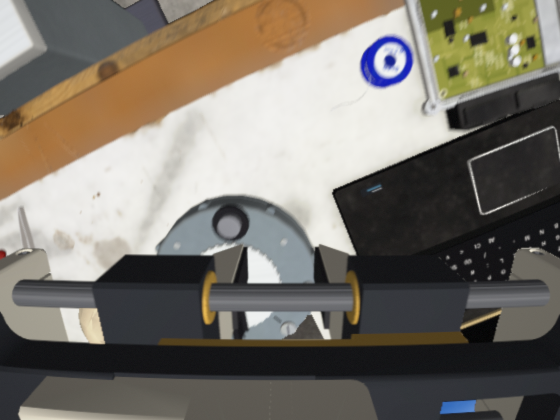

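View pics/side2.png

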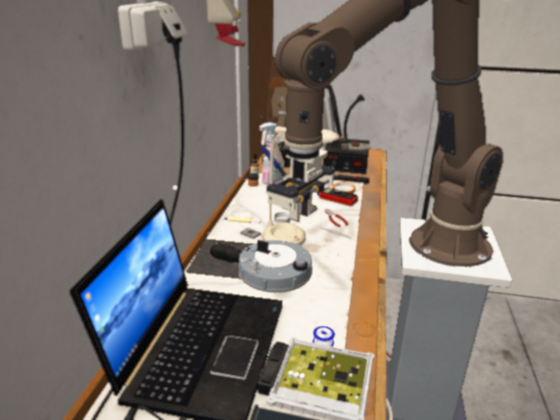

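```bash
python3 - <<'E'
from h import *
T=lambda u,v:(160+u/5-.4,160+v/5-.4)
for a in [(497,330),(510,240),(545,195),(540,85),(520,430),(590,470)]: print(a,onz("top",*T(*a),.345))
print(onz("top",*T(450,220),.03), proj("side",[.425,.362,.244]))
E
```

```text
(497, 330) [0.43561731 0.11026761 0.345     ]
(510, 240) [0.47706596 0.10319403 0.345     ]
(545, 195) [0.4975323  0.08643957 0.345     ]
(540, 85) [0.54910248 0.08735599 0.345     ]
(520, 430) [0.38940315 0.1008992  0.345     ]
(590, 470) [0.3701859  0.06931388 0.345     ]
[0.51822373 0.14671069 0.03      ] [302.09486836 212.50400533]
```

Call:
{"op": "move_arm", "data": {"series": [{"x": -2, "y": 2.2, "z": -4, "rx": 0, "ry": 0, "rz": 0}, {"x": -2, "y": 2.2, "z": -4, "rx": 0, "ry": 0, "rz": 0}, {"x": -2, "y": 2.2, "z": -4, "rx": 0, "ry": 0, "rz": 0}, {"x": -2, "y": 2.2, "z": -4, "rx": 0, "ry": 0, "rz": 0}, {"x": 0, "y": 0, "z": 0, "rx": 0, "ry": 0, "rz": 0}]}}

```text
clock: 1.68
position: [0.5452, 0.2181, 0.1534]
ee_rot: [-1.378, -0.898, 0.9]
force: [-0.7, 0.6, -0.8]
width: 0.001
```

```bash
python3 - <<'E'
from h import *
s=arm.observe();print(s["position"],s["joints"],s["force"]);np.save("s1.npy",np.r_[s["position"],s["ee_rot"]])
cv2.imwrite("pics/w3.png",arm.get_image("wrist"));cv2.imwrite("pics/top3.png",arm.get_image("top"))
E
```

```text
[0.54522268 0.21810558 0.15337768] [-0.57313452  0.46462013  0.14129025  1.78555527 -0.0792685   0.89768938
  0.75950249] [-0.71243307  0.57948508 -0.81030891]
```

View pics/w3.png

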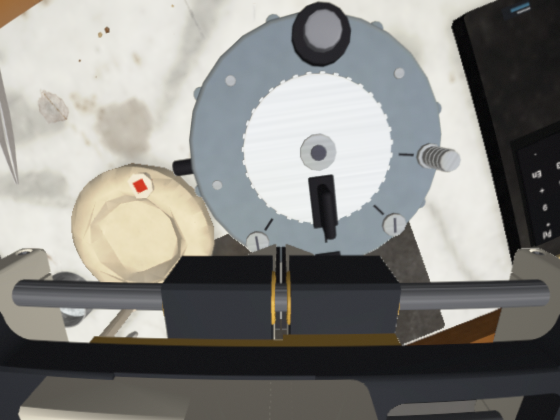

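View pics/top3.png

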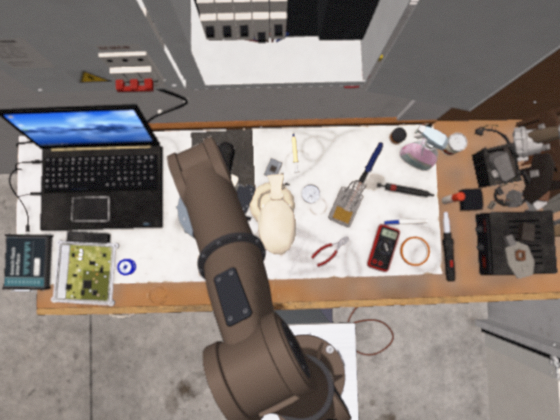

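```bash
python3 - <<'E'
from h import *
w=cv2.imread("pics/w3.png")
cv2.imwrite("pics/w3z.png",cv2.resize(w[110:270,220:470],None,fx=3,fy=3,interpolation=cv2.INTER_CUBIC))
a=np.load("s1.npy");st=dict(position=a[:3],ee_rot=a[3:])
c=onz("wrist",318,153,.058,st);k=onz("wrist",323,30,.067,st);pf=onz("wrist",432,156,.045,st)
ca=onz("wrist",393,226,.05,st);cb=onz("wrist",258,242,.05,st)
for n,p in dict(k=k,pf=pf,ca=ca,cb=cb).items():
  d=(p-c)[:2];print(n,p,np.hypot(*d),np.arctan2(d[1],d[0]))
print(c)
for x in (0,-.01,.01,-.019,.019): print(x,proj("wrist",st["position"]+Ro.from_rotvec(st["ee_rot"]).as_matrix()@[x,.019,0.0095],st))
E
```

```text
k [0.432874   0.29908425 0.067     ] 0.08215317377815756 2.7271812660130603
pf [0.54852206 0.3507443  0.045     ] 0.09389797969544417 1.1254454158796463
ca [0.59009996 0.30180931 0.05      ] 0.08950042251438108 0.4115652642876116
cb [0.55768232 0.19276972 0.05      ] 0.08845618435485766 -0.9754051406498961
[0.5080732  0.26600517 0.058     ]
0 [278.79632864 247.19166164]
-0.01 [260.67091339 247.17734613]
0.01 [296.92534157 247.18926681]
-0.019 [244.38207997 247.15018282]
0.019 [313.2235566  247.17281612]
```

View pics/w3z.png

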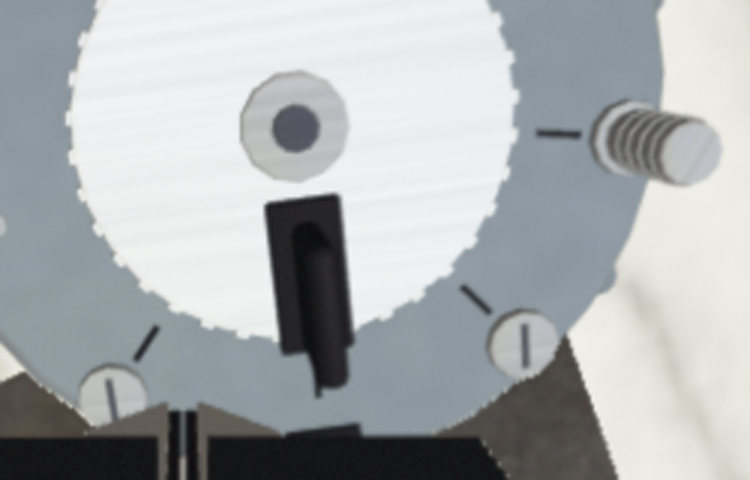

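Call:
{"op": "move_arm", "data": {"series": [{"x": 0, "y": 2.3, "z": 0, "rx": 0, "ry": 0, "rz": 0}, {"x": 0, "y": 2.3, "z": 0, "rx": 0, "ry": 0, "rz": 0}, {"x": 0, "y": 2, "z": 0, "rx": 0, "ry": 0, "rz": 0}, {"x": 0, "y": 0, "z": 0, "rx": 0, "ry": 0, "rz": 0}]}}

```text
clock: 2.28
position: [0.5416, 0.2317, 0.0904]
ee_rot: [-1.367, -0.915, 0.904]
force: [-0.2, -0.2, -0.3]
width: 0.004
```

```bash
cat > plan.py <<'E'
from h import *
import sys
c=np.array([.5077,.2655]);Y=-.28
def plan(phis,psis,r=.046,z=.085):
    st=arm.observe();R=Ro.from_rotvec(st["ee_rot"]).as_matrix();p=st["position"]
    psi=np.arctan2(R[1,0],R[0,0]);d=p[:2]-c
    print("pos",p,"psi",psi,"rad",np.hypot(*d),"force",st["force"],"j7",st["joints"][6],"up",R[:,1])
    for f,ps in zip(phis,psis):
        a=Y+f;dl=abs(a+np.pi/2-ps);e=.019*np.cos(dl)+.0095*np.sin(dl)+.004
        t=np.r_[c+r*np.array([np.cos(a),np.sin(a)])-e*np.array([-np.sin(a),np.cos(a)]),z]
        Rn=Ro.from_euler("z",ps-psi).as_matrix()@R
        m=R.T@(t-p)
        print("fin %.2f"%f,"x %.2f y %.2f z %.2f cm ry %.3f"%(*(m*100),-(ps-psi)),"->",t.round(4))
        p,R,psi=t,Rn,ps
E
python3 - <<'E'
from plan import *
F=[0,.1,.2,.3,.4,.5,.6,.7,.8,.9,1.0,1.1,1.2,1.3]
plan(F,[1.2+.85*f for f in F])
cv2.imwrite("pics/w4.png",arm.get_image("wrist"))
E
```

```text
pos [0.54155573 0.23169127 0.09035255] psi 1.1715512244015573 rad 0.047846012297532485 force [-0.21772622 -0.17217707 -0.2683606 ] j7 0.7679354829738827 up [ 0.00306917  0.00818395 -0.9999618 ]
fin 0.00 x -0.02 y 0.53 z -0.42 cm ry -0.028 -> [0.5453 0.2299 0.085 ]
fin 0.10 x 0.48 y 0.00 z -0.17 cm ry -0.085 -> [0.5487 0.2338 0.085 ]
fin 0.20 x 0.48 y 0.00 z -0.17 cm ry -0.085 -> [0.5516 0.2379 0.085 ]
fin 0.30 x 0.48 y 0.00 z -0.16 cm ry -0.085 -> [0.5542 0.2423 0.085 ]
fin 0.40 x 0.49 y 0.00 z -0.15 cm ry -0.085 -> [0.5563 0.247  0.085 ]
fin 0.50 x 0.49 y 0.00 z -0.15 cm ry -0.085 -> [0.5579 0.2518 0.085 ]
fin 0.60 x 0.49 y 0.00 z -0.14 cm ry -0.085 -> [0.559  0.2568 0.085 ]
fin 0.70 x 0.50 y 0.00 z -0.13 cm ry -0.085 -> [0.5597 0.2619 0.085 ]
fin 0.80 x 0.50 y 0.00 z -0.13 cm ry -0.085 -> [0.5598 0.267  0.085 ]
fin 0.90 x 0.50 y 0.00 z -0.12 cm ry -0.085 -> [0.5595 0.2722 0.085 ]
fin 1.00 x 0.50 y 0.00 z -0.11 cm ry -0.085 -> [0.5586 0.2772 0.085 ]
fin 1.10 x 0.50 y 0.00 z -0.11 cm ry -0.085 -> [0.5572 0.2822 0.085 ]
fin 1.20 x 0.51 y 0.00 z -0.10 cm ry -0.085 -> [0.5553 0.287  0.085 ]
fin 1.30 x 0.51 y 0.00 z -0.09 cm ry -0.085 -> [0.553  0.2917 0.085 ]
```

View pics/w4.png

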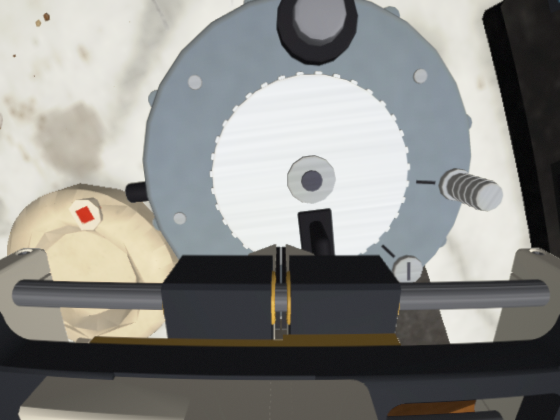

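Call:
{"op": "move_arm", "data": {"series": [{"x": -0.2, "y": 0.5, "z": -0.4, "rx": 0, "ry": -0.03, "rz": 0}, {"x": 0.4, "y": 0, "z": -0.2, "rx": 0, "ry": -0.06, "rz": 0}, {"x": 0.4, "y": 0, "z": -0.2, "rx": 0, "ry": -0.06, "rz": 0}, {"x": 0, "y": 0, "z": 0, "rx": 0, "ry": 0, "rz": 0}]}}

```text
clock: 2.82
position: [0.5517, 0.2346, 0.0887]
ee_rot: [-1.31, -1.038, 1.022]
force: [0.4, -0.6, 0.1]
width: 0.006
```

```bash
python3 - <<'E'
from plan import *
F=[.2,.3,.4,.5,.6,.7]
plan(F,[1.2+.85*f for f in F])
cv2.imwrite("pics/w5.png",arm.get_image("wrist"))
E
```

```text
pos [0.55170907 0.23462174 0.08873125] psi 1.331084639896455 rad 0.05376119195173239 force [ 0.43029036 -0.63798958  0.05932122] j7 0.9000531066873737 up [ 0.00545603  0.00861007 -0.99994805]
fin 0.20 x 0.31 y 0.38 z 0.09 cm ry -0.039 -> [0.5516 0.2379 0.085 ]
fin 0.30 x 0.48 y 0.01 z -0.16 cm ry -0.085 -> [0.5542 0.2423 0.085 ]
fin 0.40 x 0.49 y 0.01 z -0.15 cm ry -0.085 -> [0.5563 0.247  0.085 ]
fin 0.50 x 0.49 y 0.01 z -0.15 cm ry -0.085 -> [0.5579 0.2518 0.085 ]
fin 0.60 x 0.49 y 0.01 z -0.14 cm ry -0.085 -> [0.559  0.2568 0.085 ]
fin 0.70 x 0.50 y 0.01 z -0.13 cm ry -0.085 -> [0.5597 0.2619 0.085 ]
```

View pics/w5.png

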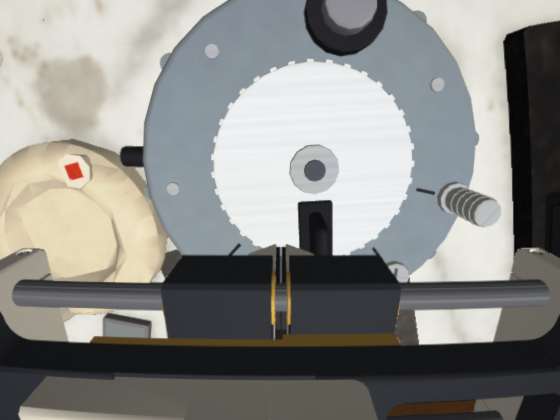

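Call:
{"op": "move_arm", "data": {"series": [{"x": 0.4, "y": 0.4, "z": 0, "rx": 0, "ry": -0.06, "rz": 0}, {"x": 0.5, "y": 0, "z": -0.1, "rx": 0, "ry": -0.08, "rz": 0}, {"x": 0.5, "y": 0, "z": -0.1, "rx": 0, "ry": -0.08, "rz": 0}, {"x": 0.3, "y": 0, "z": -0.1, "rx": 0, "ry": -0.06, "rz": 0}]}}

```text
clock: 3.38
position: [0.5583, 0.2458, 0.0858]
ee_rot: [-1.193, -1.245, 1.233]
force: [-0.3, -1.9, -0.7]
width: 0.004
```

```bash
python3 - <<'E'
from plan import *
F=[.4,.5,.6,.7]
plan(F,[1.2+.85*f for f in F])
cv2.imwrite("pics/w6.png",arm.get_image("wrist"))
E
```

```text
pos [0.55831241 0.24577269 0.08581388] psi 1.6102404070902463 rad 0.054321105360869315 force [-0.27077292 -1.94892889 -0.66322467] j7 1.1094849631803798 up [ 0.00682445  0.00333721 -0.99997114]
fin 0.40 x 0.13 y 0.08 z 0.20 cm ry 0.070 -> [0.5563 0.247  0.085 ]
fin 0.50 x 0.49 y 0.00 z -0.15 cm ry -0.085 -> [0.5579 0.2518 0.085 ]
fin 0.60 x 0.49 y 0.00 z -0.14 cm ry -0.085 -> [0.559  0.2568 0.085 ]
fin 0.70 x 0.50 y 0.00 z -0.13 cm ry -0.085 -> [0.5597 0.2619 0.085 ]
```

View pics/w6.png

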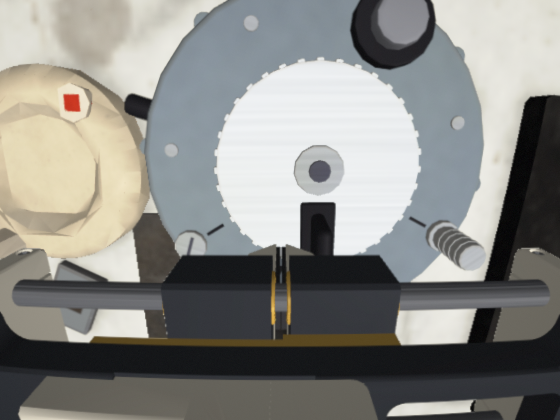

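Call:
{"op": "move_arm", "data": {"series": [{"x": 0.5, "y": 0, "z": 0, "rx": 0, "ry": -0.08, "rz": 0}, {"x": 0.5, "y": 0, "z": 0, "rx": 0, "ry": -0.08, "rz": 0}, {"x": 0.5, "y": 0, "z": 0, "rx": 0, "ry": -0.08, "rz": 0}, {"x": 0.5, "y": 0, "z": 0, "rx": 0, "ry": -0.08, "rz": 0}]}}

```text
clock: 3.92
position: [0.5586, 0.2649, 0.0879]
ee_rot: [-1.025, -1.483, 1.462]
force: [3.3, -2.4, -1.5]
width: 0.005
```

```bash
python3 - <<'E'
from plan import *
F=[.7,.8,.9,1.0]
plan(F,[1.2+.85*f for f in F])
cv2.imwrite("pics/w7.png",arm.get_image("wrist"))
E
```

```text
pos [0.55855126 0.2648662  0.08785822] psi 1.9326956533664283 rad 0.05085521390080177 force [ 3.28864832 -2.35211963 -1.51097076] j7 1.34217023842178 up [ 0.01364907  0.00450819 -0.99989668]
fin 0.70 x -0.32 y 0.29 z 0.00 cm ry 0.138 -> [0.5597 0.2619 0.085 ]
fin 0.80 x 0.50 y 0.00 z -0.13 cm ry -0.085 -> [0.5598 0.267  0.085 ]
fin 0.90 x 0.50 y 0.00 z -0.12 cm ry -0.085 -> [0.5595 0.2722 0.085 ]
fin 1.00 x 0.50 y 0.00 z -0.11 cm ry -0.085 -> [0.5586 0.2772 0.085 ]
```

View pics/w7.png

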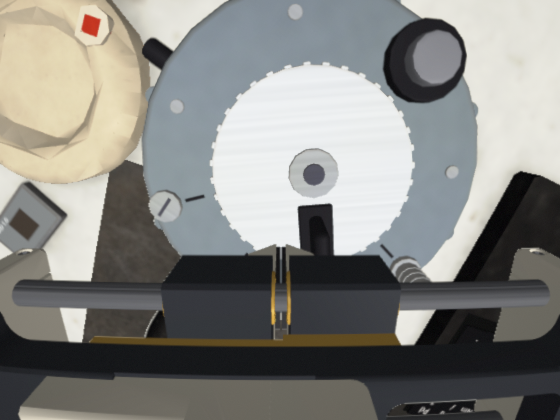

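Call:
{"op": "move_arm", "data": {"series": [{"x": 0.5, "y": 0.1, "z": -0.1, "rx": 0, "ry": -0.08, "rz": 0}, {"x": 0.5, "y": 0.1, "z": -0.1, "rx": 0, "ry": -0.08, "rz": 0}, {"x": 0.5, "y": 0, "z": -0.1, "rx": 0, "ry": -0.08, "rz": 0}, {"x": 0.4, "y": 0, "z": -0.1, "rx": 0, "ry": -0.08, "rz": 0}]}}

```text
clock: 4.47
position: [0.5575, 0.2793, 0.0879]
ee_rot: [-0.826, -1.704, 1.686]
force: [3.3, -2.7, -2.9]
width: 0.006
```

```bash
python3 - <<'E'
from plan import *
F=[.9,1.0,1.1,1.2,1.3]
plan(F,[1.2+.9*f for f in F])
cv2.imwrite("pics/w8.png",arm.get_image("wrist"))
E
```

```text
pos [0.55749234 0.27934808 0.08787521] psi 2.2502286475539908 rad 0.05168217164424035 force [ 3.28496887 -2.6947962  -2.89133953] j7 1.5740098137112128 up [ 0.02013868  0.00122965 -0.99979644]
fin 0.90 x -0.65 y 0.29 z 0.30 cm ry 0.240 -> [0.5593 0.2724 0.085 ]
fin 1.00 x 0.50 y -0.00 z -0.13 cm ry -0.090 -> [0.5584 0.2774 0.085 ]
fin 1.10 x 0.50 y -0.00 z -0.13 cm ry -0.090 -> [0.557  0.2824 0.085 ]
fin 1.20 x 0.50 y -0.00 z -0.12 cm ry -0.090 -> [0.5551 0.2872 0.085 ]
fin 1.30 x 0.50 y -0.00 z -0.12 cm ry -0.090 -> [0.5528 0.2918 0.085 ]
```

View pics/w8.png

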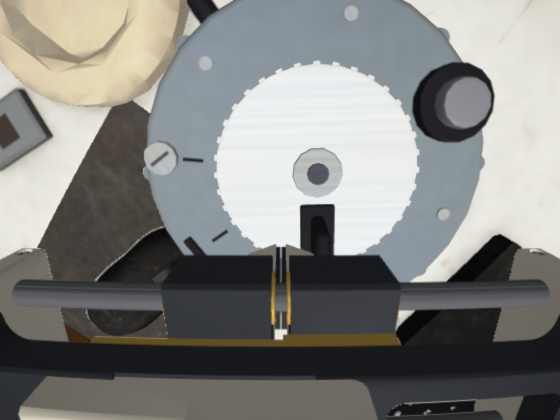

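Call:
{"op": "move_arm", "data": {"series": [{"x": 0.5, "y": 0.1, "z": -0.1, "rx": 0, "ry": -0.07, "rz": 0}, {"x": 0.4, "y": 0, "z": -0.1, "rx": 0, "ry": -0.07, "rz": 0}, {"x": 0, "y": 0, "z": 0, "rx": 0, "ry": 0, "rz": 0}]}}

```text
clock: 4.9
position: [0.5542, 0.2879, 0.0881]
ee_rot: [-0.727, -1.797, 1.776]
force: [0.1, 0.0, 1.0]
width: 0.004
```

```bash
python3 - <<'E'
from plan import *
F=[1.2,1.3]
plan(F,[1.2+.9*f for f in F])
cv2.imwrite("pics/w9.png",arm.get_image("wrist"))
E
```

```text
pos [0.55418673 0.28788383 0.08813566] psi 2.38702620461018 rad 0.051595079391667235 force [0.11069098 0.02704249 0.97496717] j7 1.671042733671403 up [ 0.02256975  0.00287265 -0.99974114]
fin 1.20 x -0.11 y 0.32 z -0.01 cm ry 0.107 -> [0.5551 0.2872 0.085 ]
fin 1.30 x 0.50 y -0.01 z -0.12 cm ry -0.090 -> [0.5528 0.2918 0.085 ]
```

View pics/w9.png

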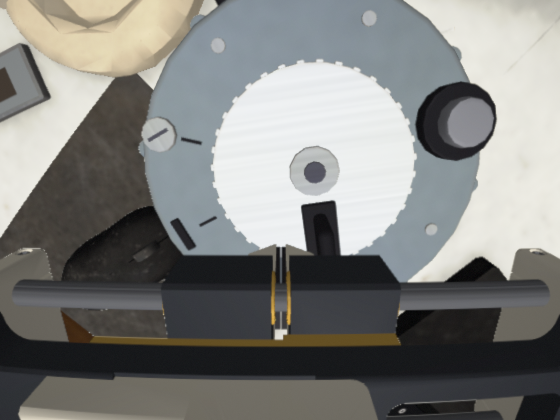

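Call:
{"op": "move_arm", "data": {"series": [{"x": -1, "y": 0, "z": 0, "rx": 0, "ry": 0, "rz": 0}, {"x": -0.3, "y": -1, "z": 0, "rx": 0, "ry": 0, "rz": 0}, {"x": 0, "y": -3, "z": 0, "rx": 0, "ry": 0, "rz": 0}, {"x": 0, "y": -4, "z": -1, "rx": 0, "ry": 0, "rz": 0}, {"x": 0, "y": 0, "z": 0, "rx": 0, "ry": 0, "rz": 0}, {"x": 0, "y": 0, "z": 0, "rx": 0, "ry": 0, "rz": 0}]}}

```text
clock: 5.7
position: [0.5708, 0.2836, 0.173]
ee_rot: [-0.735, -1.791, 1.769]
force: [-0.4, -0.9, -0.1]
width: 0.007
```

```bash
python3 - <<'E'
from plan import *
s=arm.observe();np.save("s1.npy",np.r_[s["position"],s["ee_rot"]]);plan([],[])
w=arm.get_image("wrist");cv2.imwrite("pics/w10.png",w)
E
```

```text
pos [0.57079724 0.28362571 0.17297853] psi 2.376781927250527 rad 0.06564909242387917 force [-0.41809956 -0.93117619 -0.05295908] j7 1.7120229864944188 up [ 0.0233105  0.003088  -0.9997235]
```

View pics/w10.png

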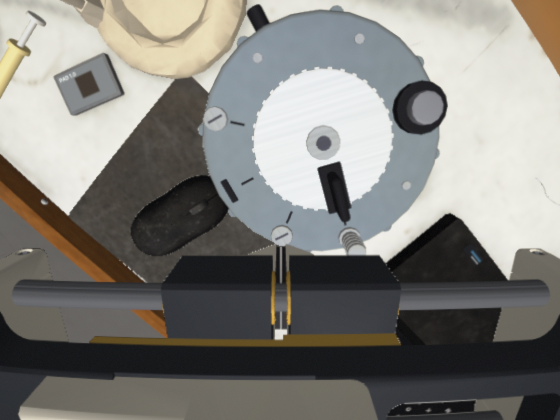

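```bash
python3 - <<'E'
from plan import *
w=cv2.imread("pics/w10.png")
cv2.imwrite("pics/w10z.png",cv2.resize(w[60:260,290:460],None,fx=3,fy=3,interpolation=cv2.INTER_CUBIC))
E
```

```text
(no output)
```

View pics/w10z.png

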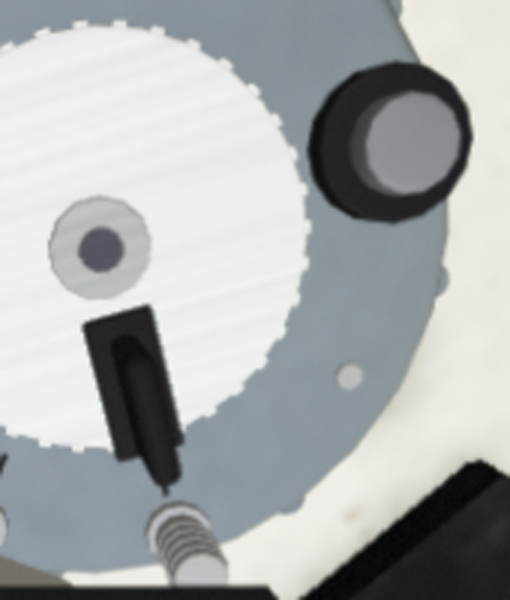

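```bash
python3 - <<'E'
from plan import *
a=np.load("s1.npy");st=dict(position=a[:3],ee_rot=a[3:])
q=lambda u,v,z:onz("wrist",290+u/3-.3,60+v/3-.3,z,st)
c0=q(100,248,.058);i=(q(83,326,.055)+q(152,306,.055))/2;o=(q(119,461,.055)+q(184,442,.055))/2;pf=q(180,530,.045);k=q(414,143,.067)
an=lambda p,c:np.arctan2(p[1]-c[1],p[0]-c[0])
print("hub",c0,"fin",an(o,i),an(o,c0),"plug",pf,an(pf,c0),"key",k)
a1=a; 
# key two views: w3 pixel
E
```

```text
hub [0.50754668 0.26563759 0.058     ] fin 1.0937879610464303 1.0988718670354507 plug [0.54575159 0.34808699 0.045     ] 1.1368764270605505 key [0.43235119 0.29927778 0.067     ]
```

Call:
{"op": "move_arm", "data": {"series": [{"x": 2.7, "y": 0, "z": 2.1, "rx": 0, "ry": 0, "rz": 0}, {"x": 2.7, "y": 0, "z": 2.1, "rx": 0, "ry": 0, "rz": 0}, {"x": 2.7, "y": 0.5, "z": 2.1, "rx": 0, "ry": 0, "rz": 0}, {"x": 2, "y": 1, "z": 1.5, "rx": 0, "ry": 0, "rz": 0}, {"x": 0, "y": 0, "z": 0, "rx": 0, "ry": 0, "rz": 0}, {"x": 0, "y": 0, "z": 0, "rx": 0, "ry": 0, "rz": 0}]}}

```text
clock: 6.5
position: [0.4401, 0.2951, 0.1511]
ee_rot: [-0.735, -1.784, 1.771]
force: [-0.1, 0.0, 0.0]
width: 0.005
```

```bash
cat > tok.py <<'E'
from plan import *
s=arm.observe();R=Ro.from_rotvec(s["ee_rot"]).as_matrix()
print(s["position"],s["force"],"tilt",R[:,1]);
tip=s["position"]+.019*R[:,1]
print("tip",tip,"to key top, cm",100*R.T@(np.array([.4326,.2992,.067])-tip))
print("rot to vertical (tool)",R.T@np.cross(R[:,1],[0,0,-1]))
E
python3 tok.py
```

```text
[0.44007403 0.29507314 0.15106034] [-0.07143766  0.00849229  0.03281759] tilt [ 1.90046157e-02 -4.80114852e-04 -9.99819281e-01]
tip [0.44043512 0.29506402 0.13206377] to key top, cm [0.94201766 6.49011219 0.33006413]
rot to vertical (tool) [ 1.28527411e-02  5.29456477e-22 -1.40076041e-02]
```

Call:
{"op": "move_arm", "data": {"series": [{"x": 0.5, "y": 1.5, "z": 0.2, "rx": 0.01, "ry": 0, "rz": -0.014}, {"x": 0.4, "y": 1.5, "z": 0.1, "rx": 0, "ry": 0, "rz": 0}, {"x": 0, "y": 1.5, "z": 0, "rx": 0, "ry": 0, "rz": 0}, {"x": 0, "y": 0.5, "z": 0, "rx": 0, "ry": 0, "rz": 0}, {"x": 0, "y": 0, "z": 0, "rx": 0, "ry": 0, "rz": 0}]}}

```text
clock: 7.12
position: [0.4332, 0.2986, 0.0962]
ee_rot: [-0.717, -1.771, 1.768]
force: [0.3, 0.9, 0.1]
width: 0.005
```

```bash
python3 tok.py; python3 -c "
from h import *
cv2.imwrite('pics/w11.png',arm.get_image('wrist'));cv2.imwrite('pics/s11.png',arm.get_image('side')[200:320,200:360].repeat(4,0).repeat(4,1))"
```

```text
[0.43315316 0.29858341 0.0962439 ] [0.33733666 0.94214089 0.13645833] tilt [ 2.20847530e-06  1.34360729e-03 -9.99999097e-01]
tip [0.4331532  0.29860894 0.07724391] to key top, cm [ 0.07990575  1.02446969 -0.00288566]
rot to vertical (tool) [9.65574535e-04 1.39436712e-25 9.34318606e-04]
```

View pics/w11.png

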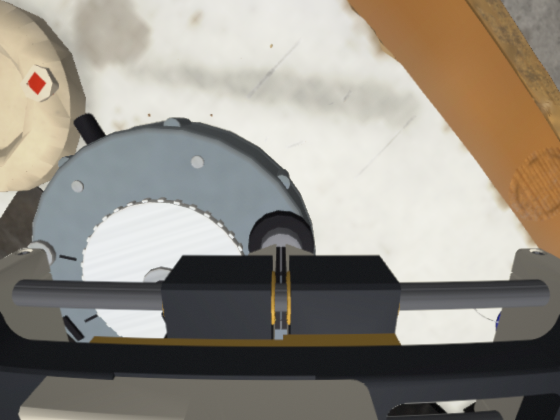

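View pics/s11.png

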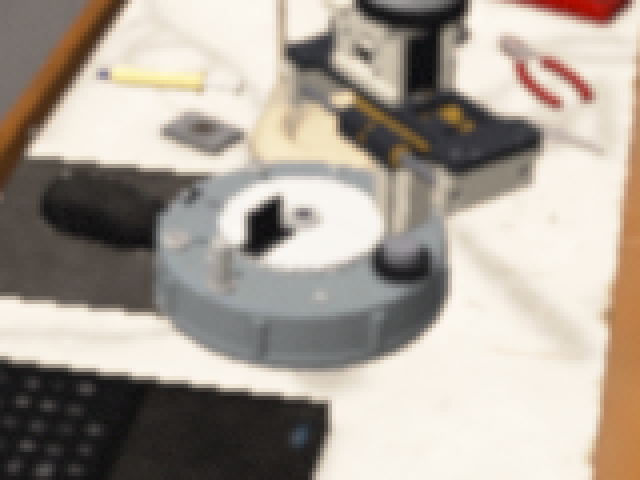

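Call:
{"op": "move_arm", "data": {"series": [{"x": 0, "y": 0.5, "z": 0, "rx": 0, "ry": 0, "rz": 0}, {"x": 0, "y": 0.5, "z": 0, "rx": 0, "ry": 0, "rz": 0}, {"x": 0, "y": 0.3, "z": 0, "rx": 0, "ry": 0, "rz": 0}, {"x": 0, "y": 0.3, "z": 0, "rx": 0, "ry": 0, "rz": 0}]}}

```text
clock: 7.72
position: [0.4341, 0.2993, 0.0813]
ee_rot: [-0.719, -1.774, 1.766]
force: [-0.6, -0.1, 3.7]
width: 0.007
```

```bash
python3 tok.py
```

```text
[0.43410185 0.29928794 0.08125007] [-0.59842622 -0.13398874  3.69796715] tilt [ 0.00282284  0.00324389 -0.99999075]
tip [0.43415549 0.29934958 0.06225025] to key top, cm [ 0.10127957 -0.47545833  0.11705696]
rot to vertical (tool) [4.29372609e-03 1.73535057e-22 2.34871904e-04]
```

Call:
{"op": "move_arm", "data": {"series": [{"x": 0, "y": 0.3, "z": 0, "rx": 0, "ry": 0, "rz": 0}, {"x": 0, "y": 0.3, "z": 0, "rx": 0, "ry": 0, "rz": 0}, {"x": 0, "y": 0.3, "z": 0, "rx": 0, "ry": 0, "rz": 0}]}}

```text
clock: 8.1
position: [0.4343, 0.2996, 0.0794]
ee_rot: [-0.723, -1.776, 1.766]
force: [-12.1, -11.4, 50.1]
width: 0.004
```

```bash
python3 tok.py
```

```text
[0.43434533 0.2995683  0.07936006] [-12.06220785 -11.38913405  50.05948064] tilt [ 0.00612691  0.00302201 -0.99997666]
tip [0.43446174 0.29962572 0.06036051] to key top, cm [ 0.10234145 -0.66520321  0.15599016]
rot to vertical (tool) [ 6.43696017e-03 -1.66167807e-21 -2.28848748e-03]
```

The key is fully down: travel is 6.6 mm and the force rises steeply at the stop. It reached 50 N, firmer than I intended. Releasing now.

Call:
{"op": "move_arm", "data": {"series": [{"x": 0, "y": -0.6, "z": 0, "rx": 0, "ry": 0, "rz": 0}, {"x": 0, "y": -2, "z": 0, "rx": 0, "ry": 0, "rz": 0}, {"x": 0, "y": -3, "z": 0, "rx": 0, "ry": 0, "rz": 0}, {"x": 0, "y": -4, "z": 0, "rx": 0, "ry": 0, "rz": 0}, {"x": -2, "y": -2, "z": -3, "rx": 0, "ry": 0, "rz": 0}, {"x": -2, "y": 0, "z": -3, "rx": 0, "ry": 0, "rz": 0}, {"x": -2, "y": 0, "z": -3, "rx": 0, "ry": 0, "rz": 0}, {"x": 0, "y": 0, "z": 0, "rx": 0, "ry": 0, "rz": 0}, {"x": 0, "y": 0, "z": 0, "rx": 0, "ry": 0, "rz": 0}]}}

```text
clock: 9.22
position: [0.5411, 0.3226, 0.2001]
ee_rot: [-0.723, -1.778, 1.767]
force: [-0.6, -0.0, -0.4]
width: 0.005
```

```bash
python3 - <<'E'
from plan import *
s=arm.observe();np.save("s2.npy",np.r_[s["position"],s["ee_rot"]]);plan([],[])
cv2.imwrite("pics/w12.png",arm.get_image("wrist"));cv2.imwrite("pics/s12.png",arm.get_image("side"))
E
```

```text
pos [0.54113123 0.32258203 0.20007938] psi 2.3721010959557125 rad 0.06615138225428467 force [-0.56147715 -0.007234   -0.44403591] j7 1.6432327424073825 up [ 0.00727093  0.00335073 -0.99996795]
```

View pics/w12.png

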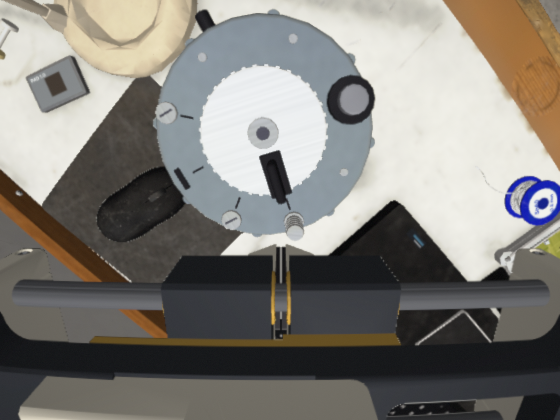

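View pics/s12.png

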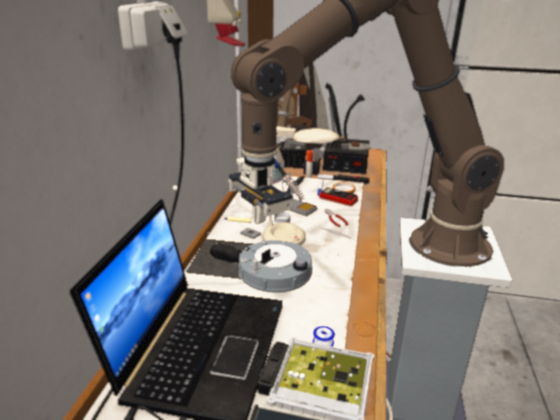

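```bash
python3 - <<'E'
from plan import *
a=np.load("s2.npy");st=dict(position=a[:3],ee_rot=a[3:])
w=cv2.imread("pics/w12.png")[60:260,150:400]
cv2.imwrite("pics/w12z.png",cv2.resize(w,None,fx=3,fy=3,interpolation=cv2.INTER_CUBIC))
for z in(.067,.061):print(z,(proj("wrist",[.4326,.2992,z],st)-[150,60]+.3)*3)
E
```

```text
0.067 [612.62162111 118.8913877 ]
0.061 [607.92404518 120.15690728]
```

View pics/w12z.png

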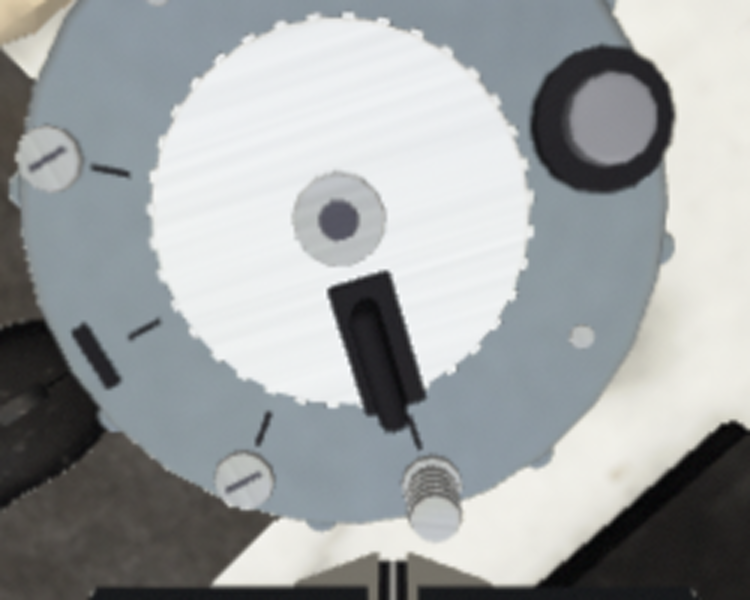

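```bash
python3 -c "
from cell import arm
print(arm.sign_off())"
```

```text
the job is handed in; nothing more can be done
None
```

I turned the tab to the tall terminator plug, pressed the round key fully down afterwards, and handed the job in at about 9.3 s. I used the closed fingertips only and grasped nothing.

- **Dial:** the plug stands at the +1.4 rad station. I pushed the tab round counter-clockwise with about 2 to 5 N until it ran into the detent by itself.
- **Tab check:** before the key press I measured the tab at about 1.10 rad in world axes. The plug measured 1.13 and the station should be at about 1.12, so they agree within measuring error. The last picture after the press still shows the tab in line with the plug and its tick mark.
- **Key:** the tip went about 6.6 mm below the key's rest height and met a hard stop, so the key was fully down. On release, its top was seen within a pixel of where it should be when up.
- **Too firm at the stop:** the force reached about 50 N on the fingertips, well over the 5 N or so the key needs. This is under the 120 N wrist limit. The 40 N limit is stated for the arm and gripper body, which I did not see touch anything.
- **Surroundings:** the last side picture shows nothing else on the desk visibly moved. At hand-in the arm stood clear with the force reading near zero.

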